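Comb the dowels into the grooved tray and park the rake

TASK

Holding the rake by its handle, comb it through the tray until each of the four dowel rods lies fully down in a groove of its own; move the rods only with the rake, never with the gripper. Then set the rake's rollers on the upper half of the sloped rail, let go there and let it roll down by itself to rest against the stops, all four rollers on the tracks. Do not bump the clamp or shift the offcuts and the glue bottle.

Things in the scene. Friction and masses are not known exactly. Their poses are not given: they have to be found in the camera images.
- tray: Pale wooden grooved tray fixed to the bench, 232 long (its x) x 156 wide (its y) x 34 high; origin at the centre of its underside, z up. Inside it is 212 x 120 over a 6 thick floor. Twelve grooves run along its y, each 14 wide, 120 long, 12 deep, between ridges 4 wide; groove centres at tray x = -99, -81, ... +99 (18 apart).
- tray_top (a point): Centre of the tray, level with the tops of its ridges, 18 above its underside; axes as the tray's. The two long walls (along x, at y = +-60 to +-78) have flat rims 16 above this level on which the rake's rollers can run; the end walls (x = +-106 to +-116) are as high. A rod half-way into a groove can bind under the rake (some 10 N); ease back 10 and it drops in.
- rod1_center (a point): Centre of loose beech dowel rod 1 of 4 (all alike): 12 diameter, 90 long, 12 g, its length along the y axis of this frame (x and z turn as it rolls). It starts askew on top of the ridges; lying in a groove its centre is 12 above the tray's underside and its top flush with the ridges.
- rod2_center (a point): Centre of loose beech dowel rod 2 of 4 (all alike): 12 diameter, 90 long, 12 g, its length along the y axis of this frame (x and z turn as it rolls). It starts askew on top of the ridges; lying in a groove its centre is 12 above the tray's underside and its top flush with the ridges.
- rod3_center (a point): Centre of loose beech dowel rod 3 of 4 (all alike): 12 diameter, 90 long, 12 g, its length along the y axis of this frame (x and z turn as it rolls). It starts askew on top of the ridges; lying in a groove its centre is 12 above the tray's underside and its top flush with the ridges.
- rod4_center (a point): Centre of loose beech dowel rod 4 of 4 (all alike): 12 diameter, 90 long, 12 g, its length along the y axis of this frame (x and z turn as it rolls). It starts askew on top of the ridges; lying in a groove its centre is 12 above the tray's underside and its top flush with the ridges.
- rake_grip (a point): Point in the handle of the loose hand rake (about 0.31 kg), 80 above the tine tips. The handle is an upright wooden bar 24 x 24 square, 35 to 105 above the tips (top 25 above this point). z points up the handle, y along the row of tines, x is the way it combs (either way). It starts standing on its tines on the bench, 145 wide (y) in all.
- rake: The same rake; origin amid the tine tips, same axes. Seven tines (12 in x, 26 long) in a row 90 wide; beam and end plates above (124 wide, plates 54 in x, 18 to 35 up). Four free, lightly braked rollers, 18 diameter, 9 wide, axles at x = +-22, y = +-68, z = 22: their undersides are 13 above the tips. With rollers on the tray's long rims the tips pass 3 above ridges and seated rods.
- rail_run (a point): Sloped parking rail fixed to the bench: point midway between its two tracks, level with their running surface, at mid-length, 64 above the bench. x points uphill along the tracks (slope 0.14 rad, low end at -x), y across, z square to the tracks. Tracks 260 long (x = +-130), running surfaces y = +-58 to +-77, outer lips at y = +-77 rising 10.
- rail: The same rail; origin on the bench below rail_run, z up. The rake's rollers run on the tracks, tines hanging between, rake x along the rail (either way round). Rubber stops 20 high across both tracks at the low end, faces at rail_run x = -120. On the tracks rake_grip is at rail_run z = 67, against the stops at x = -89. Released, the rake rolls down by itself at about 0.1 m/s.
- clamp: Bystander and obstacle: bench clamp fixed upright on the bench; origin at the middle of its foot on the bench (52 across); post 180 high, arm reaching 68 along its -x at 159 to 181 up, with a screw 55 out (80 up to a red grip topping out at 215).
- offcut: Bystander: loose pale wood offcut 60 x 45 x 45 high, origin at the centre of its underside.
- offcut_flat: Bystander: loose pale wood offcut 40 x 60 x 30 high, origin at the centre of its underside.
- glue: Bystander: loose white glue bottle 52 diameter, 130 high, origin at the centre of its underside.
- rod1: Rod 1 as a body; same frame as rod1_center.
- rod2: Rod 2 as a body; same frame as rod2_center.
- rod3: Rod 3 as a body; same frame as rod3_center.
- rod4: Rod 4 as a body; same frame as rod4_center.
Things that resemble listed ones, but are neither listed nor needed, are in the scene too. What is shaped like the rake but blue or yellow is not meant. Leave any yellow look-alike of the rod1 alone.

How it is judged:
By the outcome, as a careful person would: the job done as asked, in the order asked, and still so for the second after the job is handed in, with the robot touching nothing.
It also fails if it takes over 61 s, if anything falls off the work surface, if the arm or the gripper's body presses on something with over 40 N, if the wrist force passes 120 N, or if a joint passes its speed limit or range.

ROBOT

A 6-joint arm with a two-finger parallel gripper is mounted at the origin on the work surface. World frame = base frame: x ahead of the robot, y to its left, z up, the work surface at z = 0. Lengths are in mm, angles in rad, forces in N, time in s.
With the tool pointing down it reaches from about 400 to 925 mm from the base axis. Payload 12.5 kg.
Tool frame: the origin (TCP) lies midway between the tips of the shut fingers; the grasp point (between the pads) lies env.grasp_offset behind it (env.grasp_offset is the distance from the TCP to the grasp point, in mm); x points along the fingers, y is the direction in which the jaws open and shut, and the axes are right-handed (so a half turn about x gives the same grasp; the last joint's range is limited). The gripper opens to 95 mm and grips with 3 to 60 N. Pads are 20 mm wide; open, the fingers measure 119 mm over their backs; the gripper's body (75 mm by 180 mm) begins 59 mm behind the grasp point.
Start: joints at [1.228, 0.491, 1.559, -0, 1.092, -0.106], TCP at [146.602, 607.581, 214.661] pointing down, gripper open.
Joint ranges: [-3.1, 3.1], [-0.84, 2.19], [0.05, 2.79], [-1.13, 4.28], [0.06, 2.93], [-2.69, 2.69]. Speed limits (rad/s): [2.22, 2.22, 2.79, 3.14, 3.14, 3.14].

INTERFACE

Orientations are given as [roll, pitch, yaw] about the fixed x, y, z axes, in that order (R = Rz(yaw) Ry(pitch) Rx(roll)).
In Python, from cell import env gives the robot as it stands.
- The arm moves only by the tool apply_moves, never from a script. Its arguments are lists of equal length, an entry for each row: "offset": the shift along the world's x, y, z in units of 25 mm (1.0 is 25 mm), a list of three; "yaw": the turn about the world's z in units of 6 degrees (1.0 is 6 degrees); "jaw": the closure, from -1 (fully open) to 1 (shut), so that 0 is half open. A call has 1 to 20 rows; each row is the pose to reach, as a shift and turn from the pose measured when the call began; what a row does not reach only later rows make up. A row lasts 1/8 s, in which the tool goes at most 62.5 mm and 10.7 degrees, less where a joint would pass 70% of its speed; a pose out of reach is approached as far as the arm can. A call with a gripper value outside its range is refused whole. The fingers move at their own pace and stop on an object; the grip force is fixed at half the most. Time passes only in rows, so rows that repeat a pose let the fingers close. It gives the time, the measured TCP pose, the force and the opening at its end, in the units of the state.
- env.state(): the state, without advancing time (a new reading comes with each control period).
- env.read_camera(name): name is "scene" or "top"; returns a dict with "frame" (480x640x3 uint8, red, green, blue), "fx", "fy", "cx", "cy" (pixels), "distortion" ([k1, k2, p1, p2, k3] as OpenCV has them; the pictures are not rectified), "xyz" and "rotation" of the camera in the world. Camera axes: x right, y down, z forward; pixel columns grow to the right and rows downward; lengths in mm; the calibration is good to about 2 mm. A picture is of the moment at which its call begins. There is no depth.
- env.job_done(): hands the job in, once; it reports no verdict.
The state is a dict: "t": time; "joints": joint angles; "qvel": joint speeds; "tau": joint torques, N m; "eef_pos": TCP position; "tcp_rot": TCP orientation; "ft_force": force on the tool from outside, world axes, zero at the start; "moment": the same for the moment, N m; "opening": opening from 0.0 (shut) to 1.0 (fully open).
Only numpy, scipy, OpenCV 4.12 (cv2) and the standard library are available. Lean on these libraries where they do the work, as an engineer would, in place of code of your own. Each camera call takes 0.05 s, during which the arm holds its last target.

## Working session

There is one attempt and no reset: what is moved stays moved. The work goes in short steps, Python scripts to look and compute and a tool call to move; the robot and the scene stay as the last step left them, time stands still between calls to the robot, and variables do not carry over. Pictures are saved under pics/ and viewed, and the job is handed in when it is done.

Besides the shell and the picture viewer there is one more tool, called in YAML: its name, and indented under it one key for each argument. apply_moves: Moves the arm, as the interface text tells. Its arguments: {"type":"object","properties":{"offset":{"type":"array"},"yaw":{"type":"array"},"jaw":{"type":"array"}},"required":["offset","yaw","jaw"]}

```bash
mkdir -p pics; ls
python3 - <<'E'
from cell import env
import cv2
print(env.state(), env.grasp_offset)
for n in ("scene","top"):
    c=env.read_camera(n)
    cv2.imwrite(f"pics/{n}0.png",c["frame"][:,:,::-1])
    print({k:v for k,v in c.items() if k!="frame"})
E
```

```text
pics
{'t': 0.0, 'joints': array([ 1.22838851e+00,  4.91569335e-01,  1.55945416e+00, -2.68086745e-06,
        1.09170122e+00, -1.05622273e-01]), 'qvel': array([-0.00172502,  0.00056885, -0.00102486, -0.00026174, -0.00062563,
       -0.00016762]), 'tau': array([-3.79667063e-04, -6.12640429e+01, -2.58184755e+01,  6.91780611e-02,
        4.82597400e-02, -1.01896030e-04]), 'eef_pos': array([146.5207339 , 607.32895913, 214.05405422]), 'tcp_rot': array([-1.67431834,  1.56966426, -1.91110265]), 'ft_force': array([-0.92827436,  0.25268698, -0.87926816]), 'moment': array([-0.0416917 ,  0.05306594,  0.01889103]), 'opening': 1.0001619395591463} 18.8
{'fx': 482.4828817423332, 'fy': 482.4828817423332, 'cx': 317.0337954835765, 'cy': 226.72345856116317, 'distortion': array([-0.00877909,  0.        ,  0.        ,  0.        ,  0.        ]), 'xyz': array([1207.70914026,  -35.76068748,  747.42712825]), 'rotation': array([-2.35646345,  0.01350644,  1.63361626])}
{'fx': 561.204655578964, 'fy': 561.204655578964, 'cx': 316.6926398005673, 'cy': 236.31052446157778, 'distortion': array([0.01087345, 0.        , 0.        , 0.        , 0.        ]), 'xyz': array([ 335.34092808,  -76.41629729, 1289.21795378]), 'rotation': array([-2.95754999,  0.00682579, -1.55421825])}
```

View pics/scene0.png

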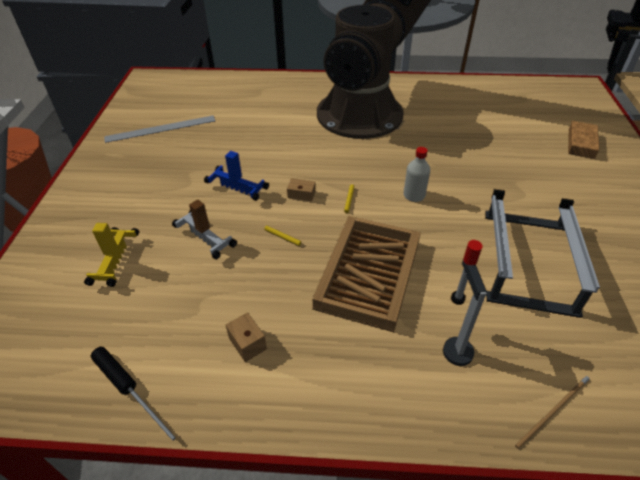

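View pics/top0.png

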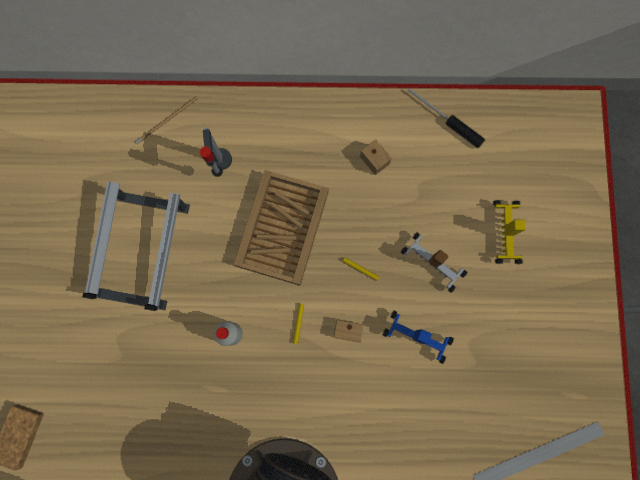

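The target is the grey-and-brown rake at top (437,257) / scene (203,225). It could be confused with the blue one at top (420,337) and the yellow one at (510,230). The rods are the beech ones in the tray at about (283,225), as opposed to the yellow sticks at (361,268) and (298,323) and the thin stick at (165,120). The clamp is at (215,155), the glue at (228,333), the rail at (137,245) and the offcuts at (375,157) and (348,330). Next I'll take close crops.

```bash
cat > h.py <<'E'
import numpy as np, cv2, glob
from scipy.spatial.transform import Rotation as R
from cell import env
def cam(n):
    c=env.read_camera(n); c["R"]=R.from_euler("xyz",c["rotation"]).as_matrix()
    c["K"]=np.array([[c["fx"],0,c["cx"]],[0,c["fy"],c["cy"]],[0,0,1.]]); return c
def ray(c,p):
    u=cv2.undistortPoints(np.array(p,float).reshape(-1,1,2),c["K"],c["distortion"]).reshape(-1,2)
    d=np.c_[u,np.ones(len(u))]@c["R"].T
    return c["xyz"],d
def onz(c,p,z):
    o,d=ray(c,p); return o+d*((z-o[2])/d[:,2])[:,None]
def proj(c,P):
    P=(np.array(P,float).reshape(-1,3)-c["xyz"])@c["R"]
    return cv2.projectPoints(P,np.zeros(3),np.zeros(3),c["K"],c["distortion"])[0].reshape(-1,2)
def tri(c1,p1,c2,p2):
    o1,d1=ray(c1,p1);o2,d2=ray(c2,p2);out=[]
    for a,b in zip(d1,d2):
        A=np.c_[a,-b];s=np.linalg.lstsq(A,o2-o1,rcond=None)[0]
        x=o1+a*s[0];y=o2+b*s[1];out.append(np.r_[(x+y)/2,np.linalg.norm(x-y)])
    return np.array(out)
def crop(c,x0,y0,w,h,name,s=None):
    s=s or min(800/w,600/h)
    im=cv2.resize(c["frame"][y0:y0+h,x0:x0+w,::-1],None,fx=s,fy=s,interpolation=cv2.INTER_CUBIC)
    cv2.imwrite("pics/"+name,im[:600,:800])
E
python3 - <<'E'
from h import *
c=cam("top");s=cam("scene")
crop(c,225,160,112,130,"tray_t.png",4.5)
crop(s,305,210,125,125,"tray_s.png",4.5)
crop(c,390,225,90,70,"rake_t.png",8)
crop(s,160,185,90,80,"rake_s.png",7.5)
crop(c,70,165,140,160,"rail_t.png",3.7)
crop(s,440,170,170,150,"rail_s.png",4)
E
```

```text
(no output)
```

View pics/tray_t.png

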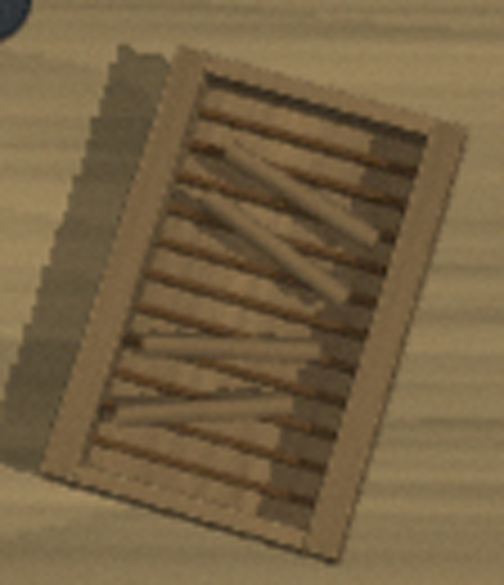

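View pics/tray_s.png

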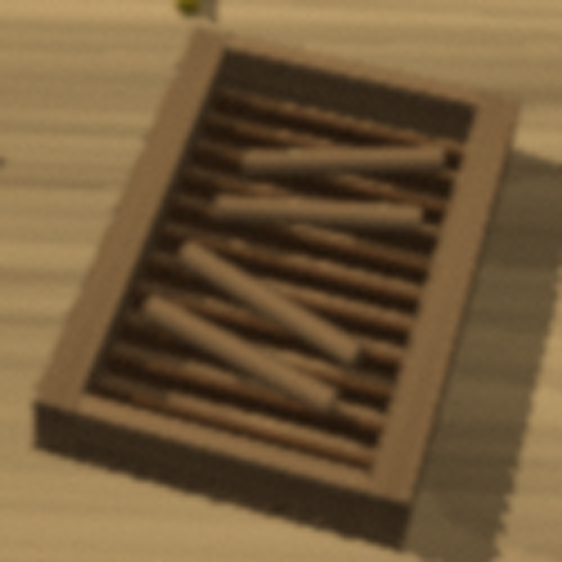

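View pics/rake_t.png

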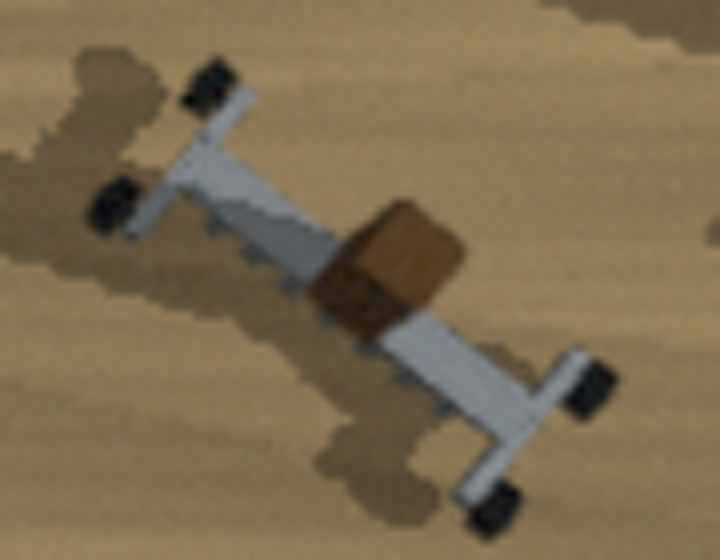

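View pics/rake_s.png

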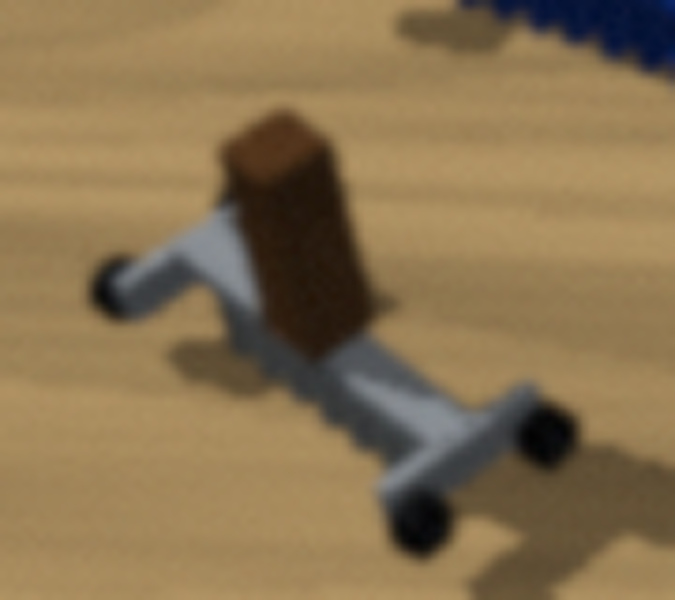

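View pics/rail_t.png

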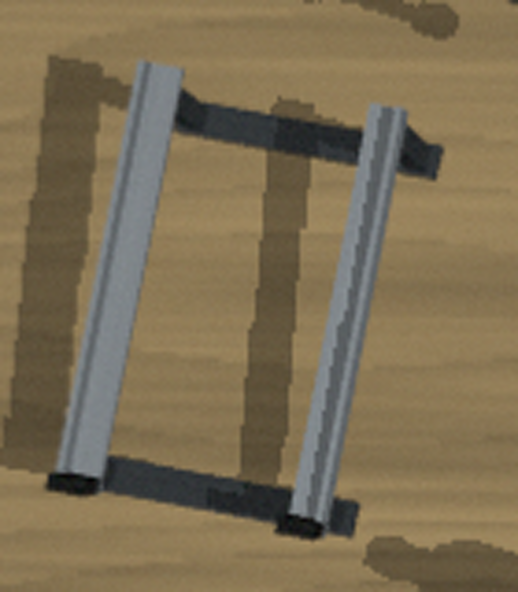

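View pics/rail_s.png

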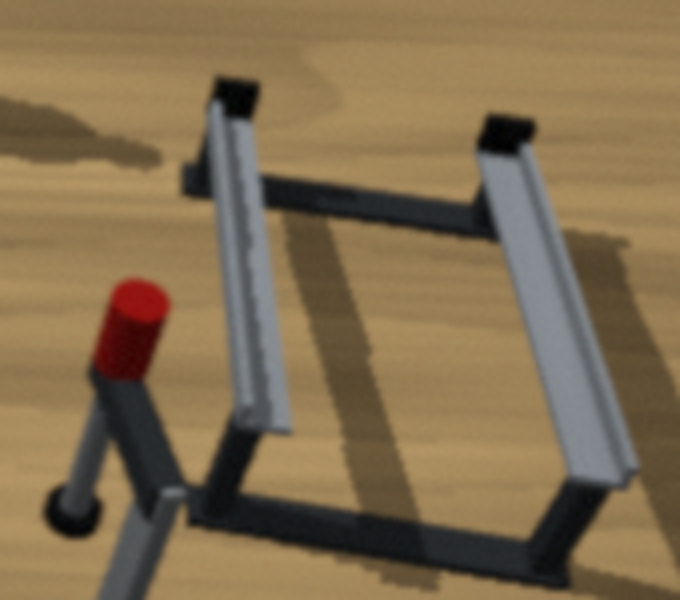

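The crops confirm the grey rake with the brown handle. Its four black rollers show in the top crop at (211,86), (115,205), (592,390) and (495,510). The tray holds four askew rods in two pairs, and the rail's black stops are on the robot side. Next I'll triangulate.

```bash
cat > m.py <<'E'
from h import *
c=cam("top");s=cam("scene")
T=lambda L,k,o:np.array(L,float)/k+np.array(o)
def t(lt,ls,name,kt,ot,ks,os_):
    r=tri(c,T(lt,kt,ot),s,T(ls,ks,os_));print(name);print(r.round(1));return r
P=t([(340,562),(42,472),(183,47),(468,127)],[(200,28),(518,98),(408,500),(37,405)],"tray LL,LH,HH,HL",4.5,(225,160),4.5,(305,210))
print("tray centre",P.mean(0), "yaws",np.degrees(np.arctan2(*(P[2]-P[1])[[1,0]])),np.degrees(np.arctan2(*(P[3]-P[0])[[1,0]])), np.degrees(np.arctan2(*(P[1]-P[0])[[1,0]]))-90,np.degrees(np.arctan2(*(P[2]-P[3])[[1,0]]))-90)
print("on z34",onz(c,T([(340,562),(42,472),(183,47),(468,127)],4.5,(225,160)),34).round(1), onz(s,T([(200,28),(518,98),(408,500),(37,405)],4.5,(305,210)),34).round(1))
H=t([(408,258)],[(277,148)],"handle top",8,(390,225),7.5,(160,185))
W=onz(c,T([(211,86),(115,205),(592,390),(495,510)],8,(390,225)),22);print("wheels",W.round(1),W.mean(0))
t([(592,390),(211,86),(495,510)],[(118,288),(421,522),(547,433)][0:3],"wheels tri",8,(390,225),7.5,(160,185))
Q=t([(183,70),(368,106),(105,478),(293,515)],[(570,483),(290,432),(483,150),(250,118)],"rail inner up+y,up-y,lo+y,lo-y",3.7,(70,165),4,(440,170))
# rods ends, at z=24
rods=[((225,150),(375,240)),((200,195),(345,298)),((137,345),(318,348)),((113,413),(293,403))]
for e in rods: print(onz(c,T(e,4.5,(225,160)),24).round(1)[:,:2].tolist())
E
python3 m.py
```

```text
tray LL,LH,HH,HL
[[458.  -26.3  30.4   6.6]
 [500.6 121.9  33.6   2.4]
 [722.8  59.4  34.7   4.2]
 [682.9 -88.   31.4   5.1]]
tray centre [591.05453694  16.75969669  32.50397565   4.57076268] yaws -15.72610027116812 -15.353336854432362 -16.047026009020115 -15.167263335295203
on z34 [[457.6 -29.7  34. ]
 [500.4 120.7  34. ]
 [722.9  57.3  34. ]
 [682.3 -90.5  34. ]] [[461.6 -23.   34. ]
 [500.8 123.1  34. ]
 [722.3  61.6  34. ]
 [684.7 -85.3  34. ]]
handle top
[[ 514.5 -329.2  102.2    2.5]]
wheels [[ 575.9 -292.5   22. ]
 [ 540.9 -264.6   22. ]
 [ 490.  -398.6   22. ]
 [ 455.6 -370.3   22. ]] [ 515.59058278 -331.47419449   22.        ]
wheels tri
[[ 489.7 -397.2   22.2    2.7]
 [ 575.3 -290.6   23.4    3.1]
 [ 458.4 -338.4  -59.    99. ]]
rail inner up+y,up-y,lo+y,lo-y
[[6.732e+02 3.790e+02 7.780e+01 6.000e-01]
 [6.520e+02 2.651e+02 7.920e+01 0.000e+00]
 [4.294e+02 4.189e+02 4.900e+01 6.200e+00]
 [4.088e+02 3.037e+02 4.850e+01 3.100e+00]]
[[670.9, 34.8], [624.4, -43.7]]
[[646.8, 47.0], [593.8, -28.9]]
[[567.7, 76.6], [567.6, -15.7]]
[[532.4, 87.5], [539.0, -3.7]]
```

Run:
```python
from h import *
c=cam("top");s=cam("scene")
print("clamp foot",onz(c,[(221,158)],0),onz(s,[(459,351)],0),"red top",onz(c,[(206,153)],215),onz(s,[(474,246)],215))
print("glue cap",onz(c,[(223,333)],130),onz(s,[(421,153)],130),"offcut",onz(c,[(375,152)],45),"flat",onz(c,[(348,326)],30))
print("handle top z105",onz(c,np.array([(408,258)])/8+(390,225),105),onz(s,np.array([(277,148)])/7.5+(160,185),105))
st=env.state();M=R.from_euler("xyz",st["tcp_rot"]).as_matrix();print(M.round(3),st["t"])
print("jaw angle",np.degrees(np.arctan2(M[1,1],M[0,1])))
```

```text
clamp foot [[762.84007036 169.23751202   0.        ]] [[755.00499747 172.61882612   0.        ]] red top [[701.55199559 158.83563932 215.        ]] [[706.07180649 160.29114004 215.        ]]
glue cap [[347.7505624  122.57482877 130.        ]] [[360.15269001 124.13990506 130.        ]] offcut [[ 767.56960065 -195.90412209   45.        ]] flat [[ 368.59453878 -136.62335123   30.        ]]
handle top z105 [[ 514.36877085 -329.83549708  105.        ]] [[ 517.57857743 -326.58998621  105.        ]]
[[-0.     0.235  0.972]
 [-0.     0.972 -0.235]
 [-1.    -0.    -0.   ]] 0.4
jaw angle 76.43444131892893
```

apply_moves:
  offset:
    - [1.7,-1.3,0.3]
    - [3.5,-2.9,0.6]
    - [5.3,-4.5,0.9]
    - [7.3,-6.1,1]
    - [9.1,-7.7,1]
    - [10.7,-9.5,1]
    - [12.3,-11.3,1]
    - [13.7,-13.1,1]
    - [14.7,-15.1,1]
    - [15.3,-17.1,1]
    - [15.7,-19.3,1]
    - [15.9,-21.5,1]
    - [16.1,-23.7,1]
    - [16.1,-25.9,1]
    - [16.1,-28.1,1]
    - [15.9,-30.3,1]
    - [15.7,-32.5,1]
    - [15.3,-34.7,1]
    - [14.9,-36.5,0.5]
    - [14.74,-37.5,0]
  yaw: [-1,-2,-3,-4,-5,-6,-7,-8,-9,-10,-11,-12,-13,-14,-15,-16,-17,-18,-19,-19.24]
  jaw: [-1,-1,-1,-1,-1,-1,-1,-1,-1,-1,-1,-1,-1,-1,-1,-1,-1,-1,-1,-1]

```text
t: 2.9
eef_pos: [514.4, -332.0, 214.1]
tcp_rot: [1.291, 1.571, -0.963]
ft_force: [0.4, -0.3, -0.2]
opening: 1.001
```

Run:
```python
from h import *
c=cam("top");s=cam("scene")
crop(s,140,80,160,170,"a_s.png",3.5)
st=env.state();M=R.from_euler("xyz",st["tcp_rot"]).as_matrix();print(st["eef_pos"])
print("jaw angle",np.degrees(np.arctan2(M[1,1],M[0,1])))
```

```text
[ 514.22844395 -331.44410672  212.83150296]
jaw angle -39.097132344387354
```

View pics/a_s.png

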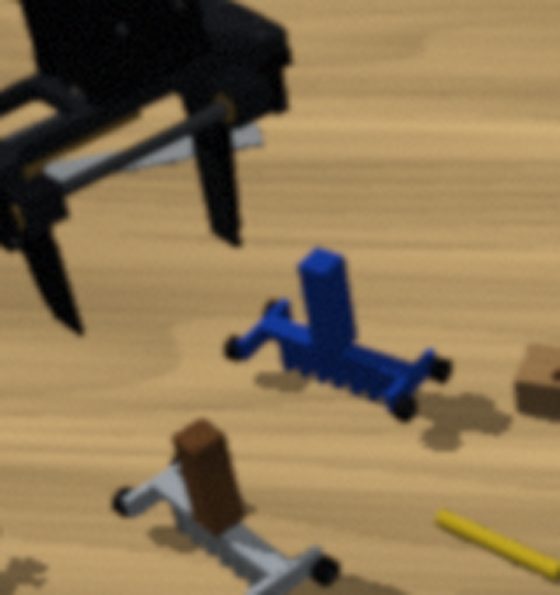

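The picture shows the open gripper above the grey rake (handle top at crop (200,435)), jaws parallel to the rake's x. I'll descend and close.

apply_moves:
  offset:
    - [0.03,0.04,-1.5]
    - [0.03,0.04,-3]
    - [0.03,0.04,-4.5]
    - [0.03,0.04,-5.6]
    - [0.03,0.04,-6.06]
    - [0.03,0.04,-6.06]
    - [0.03,0.04,-6.06]
    - [0.03,0.04,-6.06]
    - [0.03,0.04,-6.06]
    - [0.03,0.04,-6.06]
    - [0.03,0.04,-6.06]
    - [0.03,0.04,-6.06]
  yaw: [0,0,0,0,0,0,0,0,0,0,0,0]
  jaw: [-1,-1,-1,-1,-1,-1,1,1,1,1,1,1]

```text
t: 4.5
eef_pos: [515.0, -330.4, 61.3]
tcp_rot: [-1.538, 1.568, 2.492]
ft_force: [-0.1, 0.4, -0.6]
opening: 0.424
```

apply_moves:
  offset:
    - [0,0,0]
    - [0,0,0]
    - [0,0,0]
    - [0,0,0]
    - [0,0,0]
  yaw: [0,0,0,0,0]
  jaw: [1,1,1,1,1]

```text
t: 5.12
eef_pos: [514.9, -330.4, 61.2]
tcp_rot: [-1.531, 1.568, 2.499]
ft_force: [-0.6, 1.7, -2.3]
opening: 0.253
```

apply_moves:
  offset:
    - [0,0,1]
    - [0,0,2.4]
    - [0,0.8,4]
    - [0,2.6,4]
    - [0,4.6,4]
    - [0,6.6,4]
    - [-0.2,8.6,4]
    - [-0.4,10.6,4]
    - [-0.6,12.6,4]
    - [-0.6,14,3.6]
    - [-0.6,14.9,3]
    - [-0.6,14.9,2.75]
    - [-0.6,14.9,2.75]
    - [-0.6,14.9,2.75]
  yaw: [0,0,0.3,0.8,1.4,2,2.6,3.2,3.6,3.9,3.9,3.9,3.9,3.9]
  jaw: [1,1,1,1,1,1,1,1,1,1,1,1,1,1]

```text
t: 6.88
eef_pos: [500.1, 41.4, 130.3]
tcp_rot: [-1.537, 1.568, 2.9]
ft_force: [-0.8, 0.1, -3.5]
opening: 0.252
```

Run:
```python
from h import *
c=cam("top");s=cam("scene")
crop(s,270,120,180,220,"b_s.png",2.7)
crop(c,190,130,170,180,"b_t.png",3.3)
st=env.state();M=R.from_euler("xyz",st["tcp_rot"]).as_matrix();print(st["eef_pos"],st["ft_force"],st["opening"])
print("jaw angle",np.degrees(np.arctan2(M[1,1],M[0,1])))
```

```text
[500.11293354  41.44873732 130.33487319] [ 0.10358117  0.11087631 -2.56067321] 0.25268387956415506
jaw angle -15.75457895814692
```

View pics/b_s.png

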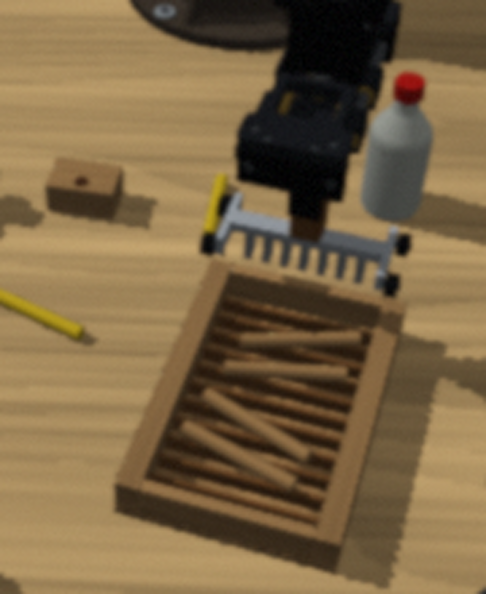

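View pics/b_t.png

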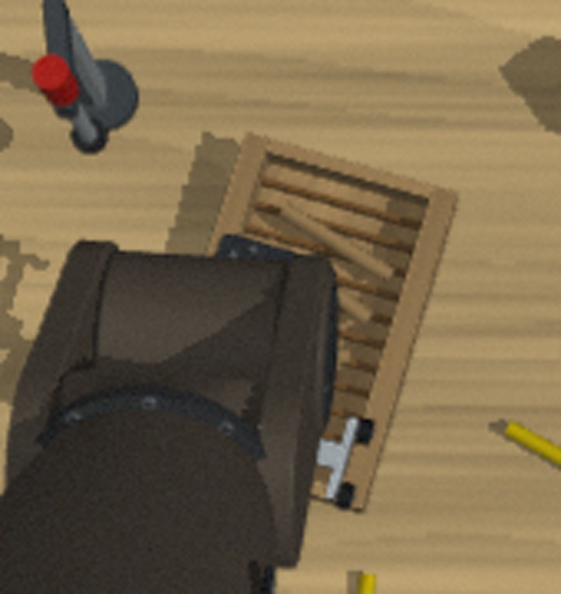

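Run:
```python
from h import *
c=cam("top");s=cam("scene")
p=np.array([500.1,41.45,130.3-61.2]);a=np.radians(-15.75)
Rz=R.from_euler("z",a).as_matrix()
W=np.array([(x,y,22) for x in(-22,22) for y in (-68,68)])@Rz.T+p
print(W.round(1)); print("scene",((proj(s,W)-(270,120))*2.7).round(0)); print("top",((proj(c,W)-(190,130))*3.3).round(0))
# invert at known height
print(onz(s,np.array([(209,240),(226,205),(401,243),(390,284)])/2.7+(270,120),91.1))
print(onz(c,np.array([(365,430),(345,495)])/3.3+(190,130),91.1))
```

```text
[[460.5 -18.   91.1]
 [497.4 112.9  91.1]
 [502.8 -30.   91.1]
 [539.7 100.9  91.1]]
scene [[224. 205.]
 [402. 244.]
 [207. 242.]
 [390. 284.]]
top [[344. 498.]
 [145. 438.]
 [364. 433.]
 [166. 375.]]
[[500.33753551 -28.42373805  91.1       ]
 [460.66430601 -16.25030023  91.1       ]
 [496.75061578 112.50062583  91.1       ]
 [540.11591651 101.0547992   91.1       ]]
[[505.09688318 -30.75278821  91.1       ]
 [462.34930774 -18.70621747  91.1       ]]
```

```bash
cat > edge.py <<'E'
from h import *
def edgepts(c,img,A,B,n=25,half=8,skip=.12):
    """pixel edge points near projected 3D segment A-B: strongest smoothed gradient along normal"""
    g=cv2.GaussianBlur(cv2.cvtColor(img,cv2.COLOR_BGR2GRAY).astype(np.float32),(0,0),.7)
    a,b=proj(c,[A,B]);d=(b-a)/np.linalg.norm(b-a);nn=np.array([-d[1],d[0]]);o=[]
    ts=np.arange(-half,half+.01,.25)
    for f in np.linspace(skip,1-skip,n):
        q=a+f*(b-a)+ts[:,None]*nn
        v=cv2.remap(g,q[:,0].astype(np.float32),q[:,1].astype(np.float32),cv2.INTER_LINEAR).ravel()
        gr=np.gradient(v); o.append(gr)
    return ts,np.array(o)
if __name__=="__main__":
    c=cam("top");s=cam("scene")
    for n,cc in(("top",c),("scene",s)):
        img=cv2.imread(f"pics/{n}0.png")
        ctr=np.array([591,17]);a=np.radians(-15.6);u=np.array([np.cos(a),np.sin(a)]);v=np.array([-u[1],u[0]])
        P=lambda x,y,z:np.r_[ctr+x*u+y*v,z]
        for nm,A,B,D in(("y+78",P(-116,78,34),P(116,78,34),P(0,79,34)),("y-78",P(-116,-78,34),P(116,-78,34),P(0,-77,34)),("y+60",P(-106,60,34),P(106,60,34),P(0,61,34)),("y-60",P(-106,-60,34),P(106,-60,34),P(0,-59,34)),
              ("x+116",P(116,-78,34),P(116,78,34),P(117,0,34)),("x-116",P(-116,-78,34),P(-116,78,34),P(-115,0,34)),("x+106",P(106,-60,34),P(106,60,34),P(107,0,34)),("x-106",P(-106,-60,34),P(-106,60,34),P(-105,0,34))):
            ts,o=edgepts(cc,img,A,B)
            pa,pb,pd=proj(cc,[A,B,D]);d=(pb-pa)/np.linalg.norm(pb-pa);nn=np.array([-d[1],d[0]])
            k=nn@(pd-(pa+pb)/2) # px per mm along +axis
            m=np.median(o,0);
            pk=[i for i in range(1,len(ts)-1) if abs(m[i])>1 and abs(m[i])>=abs(m[i-1]) and abs(m[i])>abs(m[i+1])]
            n2=len(o)//2;
            def loc(mm,i):
                w=slice(max(0,i-3),i+4);return round(float((ts[w]*abs(mm[w])).sum()/abs(mm[w]).sum()/k),1)
            print(n,nm,"shift mm(grad):",[(loc(m,i),round(float(m[i]),1)) for i in pk])
E
python3 edge.py
```

```text
top y+78 shift mm(grad): [(0.2, 2.3), (-17.1, -3.0)]
top y-78 shift mm(grad): [(2.8, -1.2), (-2.3, 3.6)]
top y+60 shift mm(grad): [(0.7, -2.9), (-4.3, 1.1)]
top y-60 shift mm(grad): [(0.9, 4.3), (-15.0, -1.2)]
top x+116 shift mm(grad): [(-15.6, -5.7), (-8.3, 6.2), (1.8, 2.3)]
top x-116 shift mm(grad): [(-2.2, -5.4), (2.5, 3.7), (10.0, -1.4)]
top x+106 shift mm(grad): [(-17.3, 4.5), (-5.4, -5.7), (1.8, 6.3), (12.0, 2.5)]
top x-106 shift mm(grad): [(-12.2, -5.3), (-7.6, 4.1), (-0.0, -1.0), (11.8, -4.0)]
scene y+78 shift mm(grad): [(-0.5, 2.8)]
scene y-78 shift mm(grad): [(0.9, 2.5)]
scene y+60 shift mm(grad): [(0.5, -4.3)]
scene y-60 shift mm(grad): [(0.5, 5.3)]
scene x+116 shift mm(grad): [(-15.6, -4.0), (-9.5, 5.6), (-0.5, -5.6)]
scene x-116 shift mm(grad): [(-0.7, -2.0), (3.2, -2.0), (9.8, -5.7)]
scene x+106 shift mm(grad): [(-12.9, 6.4), (-5.9, -4.1), (0.5, 5.6), (9.7, -5.7)]
scene x-106 shift mm(grad): [(-9.6, -2.1), (-0.0, -5.9)]
```

The edge fit in both views, corrected for the camera bias measured on the held rake, puts the tray at (591,17) and yaw −15.6°, good to about 1 mm. The rods are untouched and the rake hangs level above the tray's near end (scene crop wheels at (209,240) and (401,243)). I'll lower it and start combing toward +x.

apply_moves:
  offset:
    - [0.01,0.03,-0.7]
    - [0.01,0.03,-1.4]
    - [0.01,0.03,-1.8]
    - [0.01,0.03,-1.91]
    - [0.01,0.03,-1.91]
    - [0.12,0.0,-1.91]
    - [0.24,-0.03,-1.91]
    - [0.35,-0.06,-1.91]
    - [0.47,-0.1,-1.91]
    - [0.58,-0.13,-1.91]
    - [0.7,-0.16,-1.91]
    - [0.81,-0.19,-1.91]
    - [0.93,-0.23,-1.91]
    - [1.04,-0.26,-1.91]
    - [1.16,-0.29,-1.91]
    - [1.27,-0.32,-1.91]
  yaw: [0,0,0,0,0,0,0,0,0,0,0,0,0,0,0,0]
  jaw: [1,1,1,1,1,1,1,1,1,1,1,1,1,1,1,1]

```text
t: 9.18
eef_pos: [531.9, 33.8, 82.4]
tcp_rot: [-1.557, 1.568, 2.881]
ft_force: [-0.3, 0.2, -3.2]
opening: 0.254
```

```bash
cat > look.py <<'E'
import sys
from h import *
n=sys.argv[1]
s=cam("scene");crop(s,300,190,130,150,n+"_s.png",4)
st=env.state();M=R.from_euler("xyz",st["tcp_rot"]).as_matrix()
d=st["eef_pos"][:2]-(591,17);a=np.radians(-15.6)
print(st["t"],st["eef_pos"].round(1),st["ft_force"].round(1),"tray xy",(d[0]*np.cos(a)+d[1]*np.sin(a)).round(1),(-d[0]*np.sin(a)+d[1]*np.cos(a)).round(1),"jaw",np.degrees(np.arctan2(M[1,1],M[0,1])).round(2),M[:,0].round(3))
E
python3 look.py c1
```

```text
9.225 [532.3  33.7  82.4] [ 1.1  0.6 -3.8] tray xy -61.1 0.3 jaw -15.73 [-0.002  0.001 -1.   ]
```

View pics/c1_s.png

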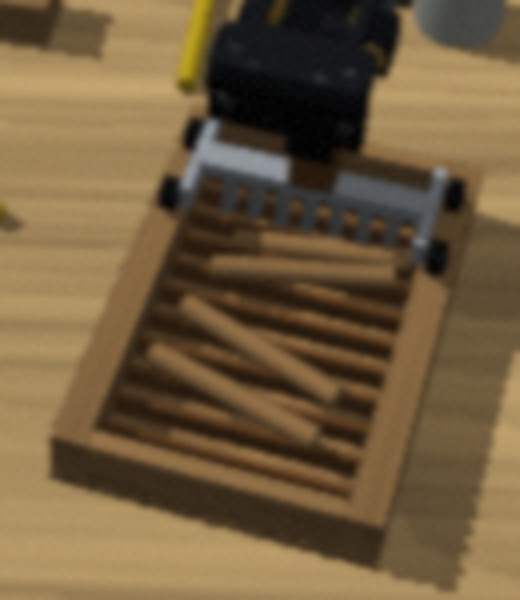

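The rollers sit centred on both rims (crop (190,135) and (455,195)), and the first rod is turning parallel. I'll keep combing.

apply_moves:
  offset:
    - [0.12,-0.03,0]
    - [0.23,-0.06,0]
    - [0.35,-0.1,0]
    - [0.46,-0.13,0]
    - [0.58,-0.16,0]
    - [0.69,-0.19,0]
    - [0.81,-0.23,0]
    - [0.92,-0.26,0]
    - [1.04,-0.29,0]
    - [1.16,-0.32,0]
  yaw: [0,0,0,0,0,0,0,0,0,0]
  jaw: [1,1,1,1,1,1,1,1,1,1]

```text
t: 10.48
eef_pos: [557.2, 26.6, 82.3]
tcp_rot: [-1.466, 1.558, 2.972]
ft_force: [-22.1, 5.5, 20.5]
opening: 0.25
```

```bash
python3 look.py c2
```

```text
10.525 [557.1  26.6  82.4] [-19.3   5.6  14.8] tray xy -35.2 0.1 jaw -15.73 [-0.013  0.002 -1.   ]
```

View pics/c2_s.png

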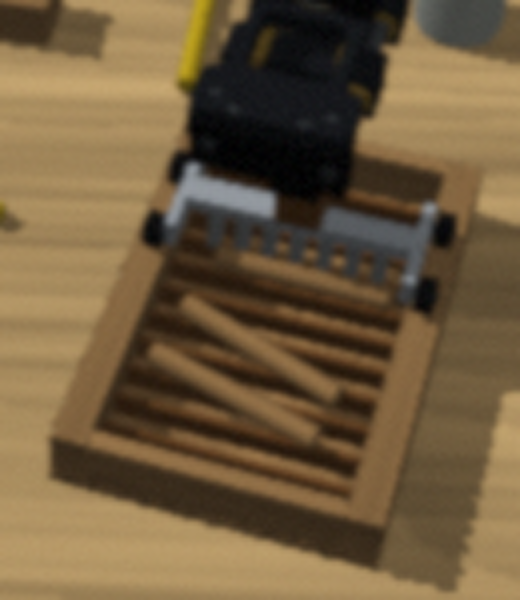

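The force shows a bind, with a rod half into a groove at crop (310,275). I'll ease back 10 mm and then carry on.

apply_moves:
  offset:
    - [-0.2,0.05,0]
    - [-0.42,0.12,0]
    - [-0.42,0.12,0]
    - [-0.42,0.12,0]
    - [-0.3,0.08,0]
    - [-0.2,0.05,0]
    - [-0.1,0.02,0]
    - [0,0,0]
    - [0.1,-0.03,0]
    - [0.2,-0.06,0]
    - [0.3,-0.08,0]
  yaw: [0,0,0,0,0,0,0,0,0,0,0]
  jaw: [1,1,1,1,1,1,1,1,1,1,1]

```text
t: 11.9
eef_pos: [564.7, 24.5, 82.4]
tcp_rot: [-1.456, 1.558, 2.982]
ft_force: [-1.5, -0.7, -0.1]
opening: 0.254
```

```bash
python3 look.py c3
```

```text
11.95 [565.   24.4  82.4] [ 0.6 -0.3 -0.6] tray xy -27.0 0.1 jaw -15.73 [-0.012  0.002 -1.   ]
```

View pics/c3_s.png

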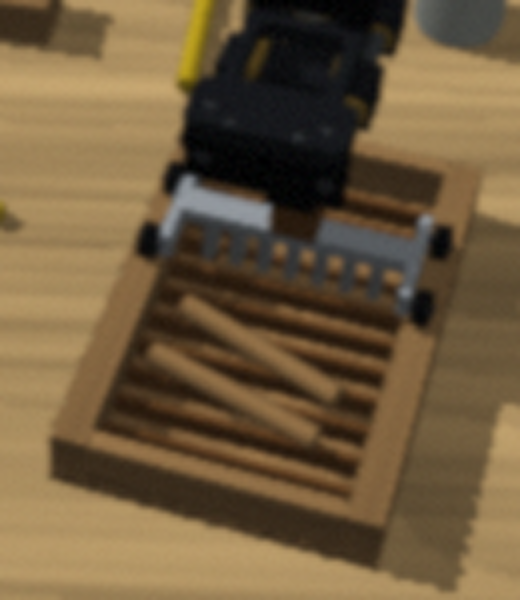

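The bind has cleared and both near rods are under or behind the rake. I'll continue.

apply_moves:
  offset:
    - [0.12,-0.03,0]
    - [0.23,-0.06,0]
    - [0.35,-0.1,0]
    - [0.46,-0.13,0]
    - [0.58,-0.16,0]
    - [0.69,-0.19,0]
    - [0.81,-0.23,0]
    - [0.92,-0.26,0]
  yaw: [0,0,0,0,0,0,0,0]
  jaw: [1,1,1,1,1,1,1,1]

```text
t: 12.95
eef_pos: [588.3, 17.9, 82.4]
tcp_rot: [-1.458, 1.558, 2.98]
ft_force: [0.4, -0.6, -0.1]
opening: 0.249
```

```bash
python3 look.py c4
```

```text
13.0 [588.5  17.8  82.4] [-0.5 -0.9 -0.5] tray xy -2.6 0.1 jaw -15.74 [-0.012  0.002 -1.   ]
```

View pics/c4_s.png

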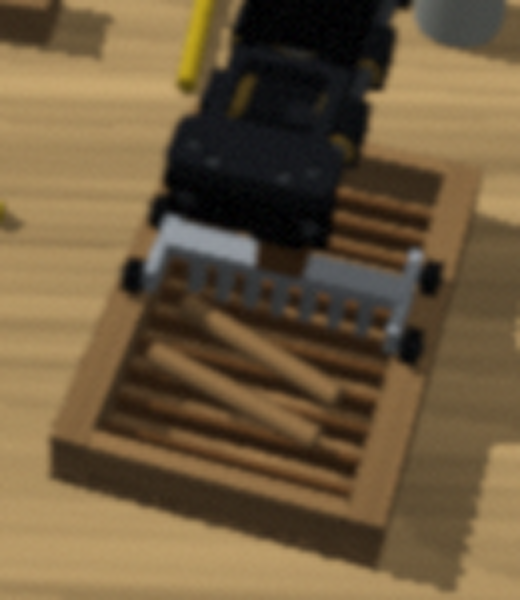

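apply_moves:
  offset:
    - [0.12,-0.03,0]
    - [0.23,-0.06,0]
    - [0.35,-0.1,0]
    - [0.46,-0.13,0]
    - [0.58,-0.16,0]
    - [0.69,-0.19,0]
    - [0.81,-0.23,0]
    - [0.92,-0.26,0]
    - [1.04,-0.29,0]
  yaw: [0,0,0,0,0,0,0,0,0]
  jaw: [1,1,1,1,1,1,1,1,1]

```text
t: 14.12
eef_pos: [614.8, 10.5, 82.4]
tcp_rot: [-1.457, 1.559, 2.981]
ft_force: [-1.1, -1.0, 0.3]
opening: 0.251
```

```bash
python3 look.py c5
```

```text
14.175 [615.1  10.3  82.4] [ 0.1 -1.1 -1.2] tray xy 25.0 0.1 jaw -15.74 [-0.012  0.002 -1.   ]
```

View pics/c5_s.png

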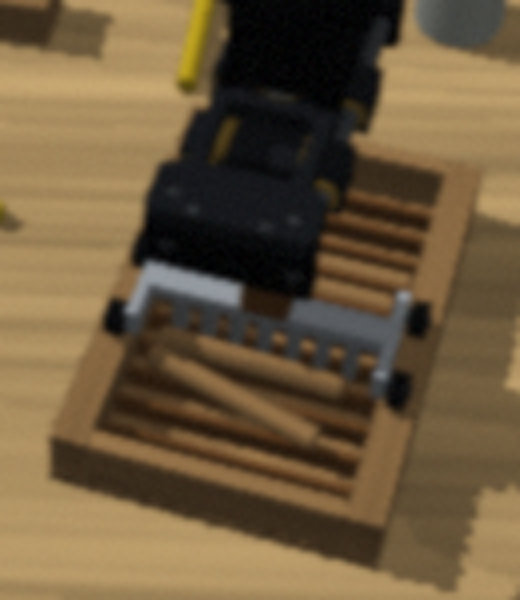

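apply_moves:
  offset:
    - [0.12,-0.03,0]
    - [0.23,-0.06,0]
    - [0.35,-0.1,0]
    - [0.46,-0.13,0]
    - [0.58,-0.16,0]
  yaw: [0,0,0,0,0]
  jaw: [1,1,1,1,1]

```text
t: 14.8
eef_pos: [629.8, 6.2, 82.4]
tcp_rot: [-1.45, 1.559, 2.988]
ft_force: [-1.5, -2.3, -0.1]
opening: 0.256
```

```bash
python3 look.py c6
```

```text
14.85 [630.1   6.1  82.4] [-0.7 -1.6 -1.3] tray xy 40.6 0.1 jaw -15.74 [-0.011  0.002 -1.   ]
```

View pics/c6_s.png

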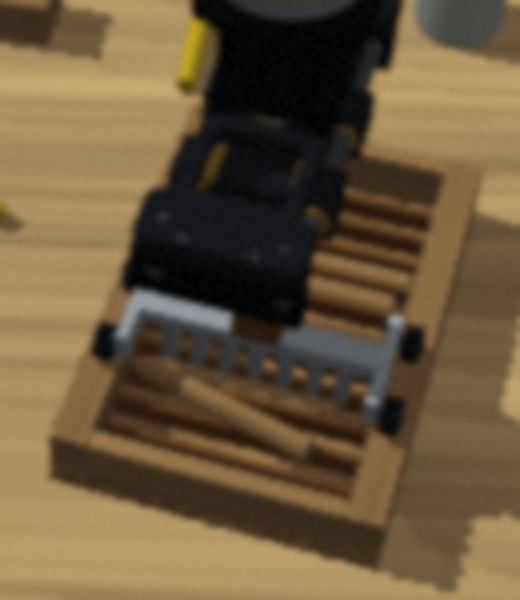

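apply_moves:
  offset:
    - [0.12,-0.03,0]
    - [0.23,-0.06,0]
    - [0.35,-0.1,0]
    - [0.46,-0.13,0]
    - [0.58,-0.16,0]
    - [0.69,-0.19,0]
    - [0.81,-0.23,0]
  yaw: [0,0,0,0,0,0,0]
  jaw: [1,1,1,1,1,1,1]

```text
t: 15.72
eef_pos: [645.8, 1.7, 82.8]
tcp_rot: [-1.468, 1.547, 2.97]
ft_force: [-25.4, 5.6, 26.0]
opening: 0.255
```

```bash
python3 look.py c7
```

```text
15.775 [646.1   1.6  82.9] [-22.3   4.7  20.7] tray xy 57.2 0.0 jaw -15.74 [-0.023  0.004 -1.   ]
```

View pics/c7_s.png

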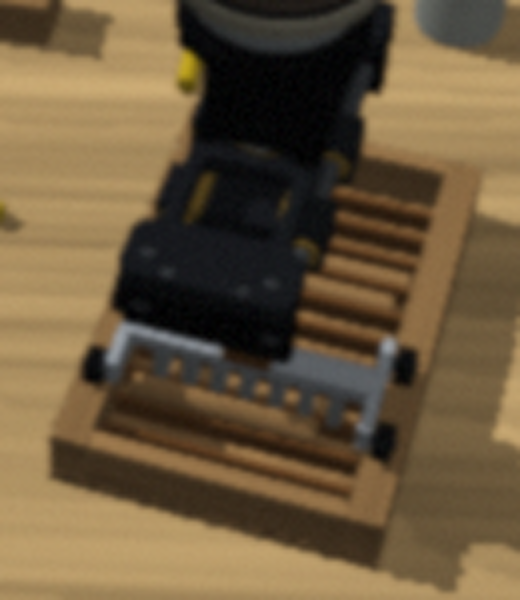

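Another bind at 25 N, with a rod half into its groove at crop (215,410). I'll ease back 12 mm and go on gently.

apply_moves:
  offset:
    - [-0.2,0.05,0]
    - [-0.46,0.13,0]
    - [-0.46,0.13,0]
    - [-0.46,0.13,0]
  yaw: [0,0,0,0]
  jaw: [1,1,1,1]

```text
t: 16.27
eef_pos: [634.8, 4.8, 82.8]
tcp_rot: [-1.469, 1.548, 2.969]
ft_force: [0.3, -0.1, -3.3]
opening: 0.253
```

```bash
python3 look.py c8
```

```text
16.325 [634.8   4.8  82.8] [ 0.4  0.4 -3.2] tray xy 45.5 0.1 jaw -15.74 [-0.023  0.004 -1.   ]
```

View pics/c8_s.png

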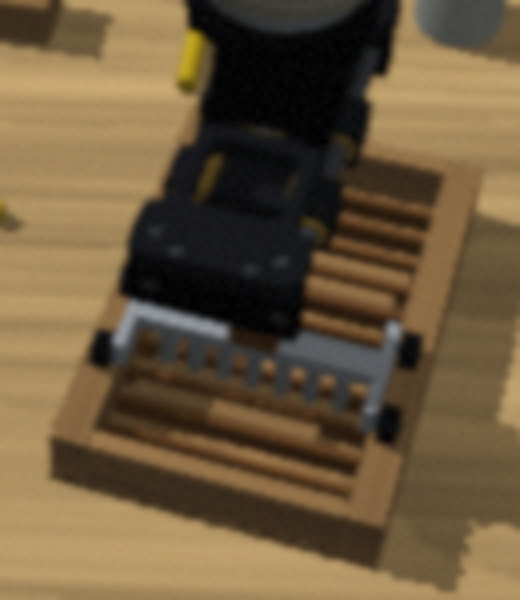

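apply_moves:
  offset:
    - [0.12,-0.03,0]
    - [0.23,-0.06,0]
    - [0.35,-0.1,0]
    - [0.46,-0.13,0]
    - [0.58,-0.16,0]
    - [0.69,-0.19,0]
    - [0.81,-0.23,0]
    - [0.92,-0.26,0]
    - [1.04,-0.29,0]
    - [1.16,-0.32,0]
  yaw: [0,0,0,0,0,0,0,0,0,0]
  jaw: [1,1,1,1,1,1,1,1,1,1]

```text
t: 17.58
eef_pos: [664.0, -3.3, 82.8]
tcp_rot: [-1.465, 1.548, 2.973]
ft_force: [-0.7, -0.2, -3.1]
opening: 0.25
```

```bash
python3 look.py c9
```

```text
17.625 [664.4  -3.4  82.8] [ 0.3 -1.  -2. ] tray xy 76.1 0.1 jaw -15.75 [-0.022  0.004 -1.   ]
```

View pics/c9_s.png

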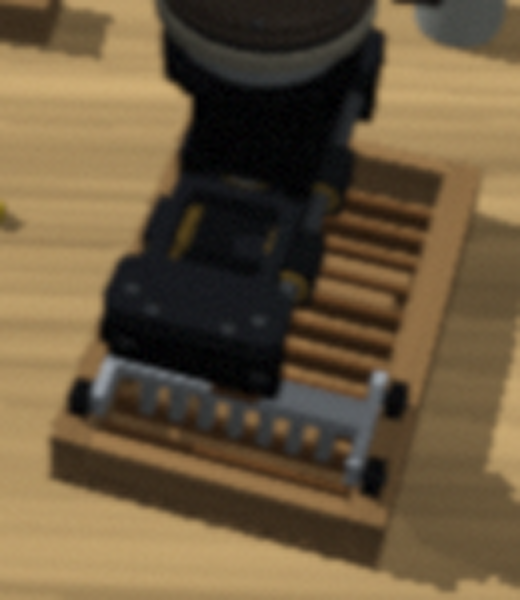

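No resistance all the way along, so the rods seem seated. I'll lift clear toward the rail, staying at low x to avoid the clamp, and inspect the tray from there.

apply_moves:
  offset:
    - [0,0,1.2]
    - [0,0,3]
    - [-1.2,0.4,4.4]
    - [-3.2,1.2,4.4]
    - [-4.8,2.8,4.4]
    - [-4.8,4.8,4.4]
    - [-4.8,6.8,4.4]
    - [-4.8,8.8,4.4]
    - [-4.6,10.8,4.4]
    - [-3.8,12.4,4.4]
    - [-3,13.5,4.4]
    - [-3,13.5,4.4]
    - [-3,13.5,4.4]
  yaw: [0,0,0,0,0.2,0.4,0.6,0.8,1.06,1.06,1.06,1.06,1.06]
  jaw: [1,1,1,1,1,1,1,1,1,1,1,1,1]

```text
t: 19.25
eef_pos: [588.9, 333.7, 192.4]
tcp_rot: [-1.439, 1.547, 3.11]
ft_force: [0.3, -0.5, -3.9]
opening: 0.248
```

```bash
python3 look.py d1
python3 - <<'E'
from h import *
c=cam("top");s=cam("scene")
cv2.imwrite("pics/d_topfull.png",c["frame"][:,:,::-1]);cv2.imwrite("pics/d_scenefull.png",s["frame"][:,:,::-1])
crop(c,225,160,112,130,"d1_t.png",4.5)
crop(s,440,130,170,180,"d1_r.png",3.3)
crop(c,70,130,170,180,"d1_rt.png",3.3)
E
```

```text
19.3 [588.9 333.5 192.7] [ 0.2  0.5 -3.6] tray xy -87.1 304.2 jaw -9.41 [-0.023  0.001 -1.   ]
```

View pics/d1_s.png

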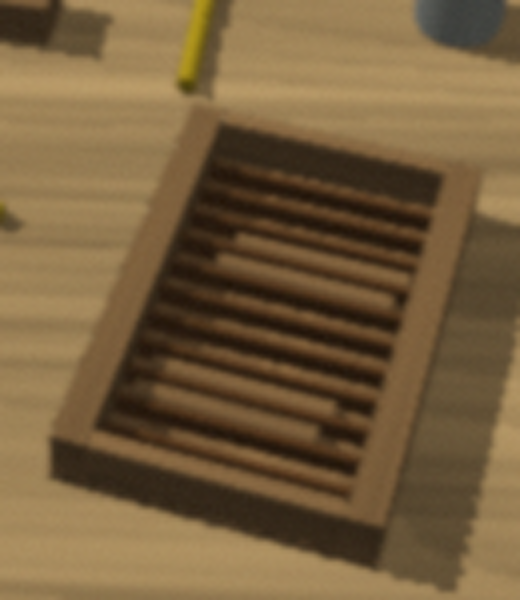

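View pics/d1_t.png

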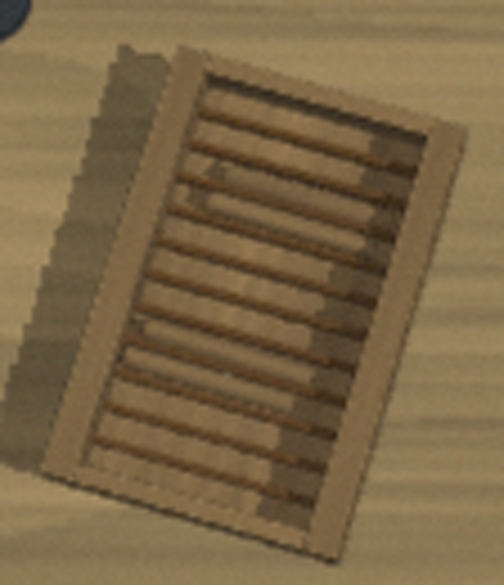

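View pics/d1_r.png

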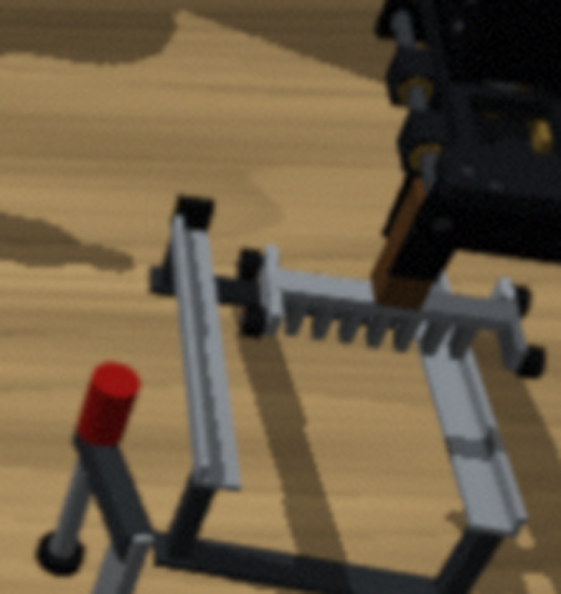

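View pics/d1_rt.png

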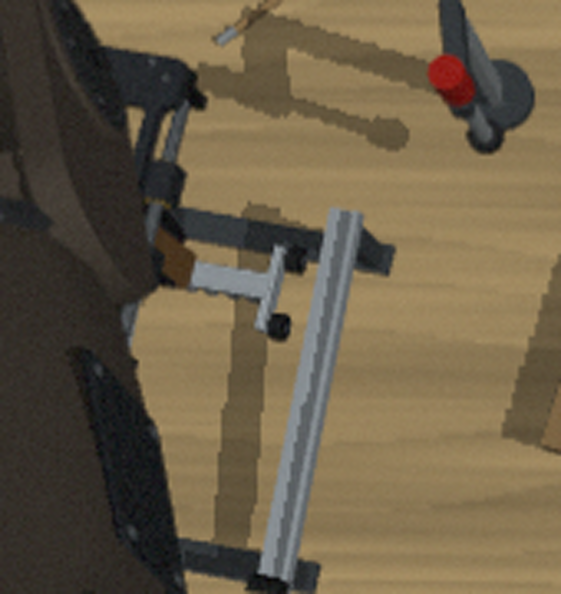

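Run:
```python
from h import *
c=cam("top");s=cam("scene")
a=np.radians(-15.6)
def tr(P,b):
    d=P[:,:2]-b-(591,17);return np.c_[d[:,0]*np.cos(a)+d[:,1]*np.sin(a),-d[:,0]*np.sin(a)+d[:,1]*np.cos(a)].round(1)
bs=np.array([-.6,.7]);bt=np.array([2,-.7])
rs=[[(237,240),(412,277)],[(217,263),(395,302)],[(160,367),(338,408)],[(150,392),(322,434)]]
rt=[[(217,175),(375,215)],[(208,203),(362,243)],[(145,325),(312,368)],[(130,352),(292,402)]]
for r in rs: print("s",tr(onz(s,np.array(r)/4+(300,190),18),bs).tolist())
for r in rt: print("t",tr(onz(c,np.array(r)/4.5+(225,160),18),bt).tolist())
p=np.array([588.9,333.6,192.6-61.2]);Rz=R.from_euler("z",-9.41,degrees=True).as_matrix()
W=np.array([(x,y,22) for x in(-22,22) for y in (-68,68)])@Rz.T+p
print(W.round(1));z=W[0,2]
print("scene pred",((proj(s,W)-(440,130))*3.3).round(0)); print("top",((proj(c,W)-(70,130))*3.3).round(0))
print(onz(s,np.array([(251,262),(517,298),(254,322),(531,361)])/3.3+(440,130),z).round(1))
print(onz(c,np.array([(278,327),(296,260)])/3.3+(70,130),z).round(1))
```

```text
s [[-40.3, -31.0], [-43.9, 58.5]]
s [[-22.0, -36.3], [-25.2, 54.0]]
s [[50.6, -43.7], [47.3, 42.8]]
s [[66.5, -43.7], [64.4, 39.3]]
t [[57.5, 39.7], [60.3, -45.0]]
t [[41.9, 39.8], [44.2, -42.8]]
t [[-28.6, 51.5], [-25.7, -37.2]]
t [[-44.2, 54.6], [-45.5, -32.5]]
[[556.1 270.1 153.4]
 [578.3 404.3 153.4]
 [599.5 262.9 153.4]
 [621.7 397.1 153.4]]
scene pred [[247. 264.]
 [514. 301.]
 [251. 320.]
 [529. 360.]]
top [[279. 328.]
 [ 68. 290.]
 [295. 261.]
 [ 85. 223.]]
[[554.2 272.8 153.4]
 [575.6 406.8 153.4]
 [600.7 264.  153.4]
 [622.2 398.1 153.4]]
[[556.7 270.7 153.4]
 [599.8 262.3 153.4]]
```

The four rods lie in the grooves at tray x ≈ −45, −27, 45 and 63, one each; neither view shows any of them standing high. The held rake matches its predicted pose to within 2 mm. Next I'll refine the rail.

Run:
```python
from h import *
from edge import edgepts
c=cam("top");s=cam("scene")
a=np.radians(-9.4);u=np.array([np.cos(a),np.sin(a)]);v=np.array([-u[1],u[0]])
def P(x,y):return np.r_[np.array([536,342.5])+x*np.cos(.14)*u+y*v,64+x*np.sin(.14)]
for n,cc in(("top",c),("scene",s)):
    img=cv2.imread(f"pics/{n}0.png")
    for y in(58,-58):
      for x0,x1 in((-120,0),(0,125)):
        A,B,D=P(x0,y),P(x1,y),P((x0+x1)/2,y+1)
        ts,o=edgepts(cc,img,A,B,n=20,half=5,skip=.08)
        pa,pb,pd=proj(cc,[A,B,D]);d=(pb-pa)/np.linalg.norm(pb-pa);nn=np.array([-d[1],d[0]]);k=nn@(pd-(pa+pb)/2)
        m=np.median(o,0)
        pk=[i for i in range(1,len(ts)-1) if abs(m[i])>1 and abs(m[i])>=abs(m[i-1]) and abs(m[i])>abs(m[i+1])]
        print(n,y,x0,[(round(float(ts[i]/k),1),round(float(m[i]),1)) for i in pk])
    for x,ylist in((130,[(60,75),(-75,-60)]),):
      for y0,y1 in ylist:
        A,B,D=P(x,y0),P(x,y1),P(x+1,(y0+y1)/2)
        ts,o=edgepts(cc,img,A,B,n=10,half=5,skip=.1)
        pa,pb,pd=proj(cc,[A,B,D]);d=(pb-pa)/np.linalg.norm(pb-pa);nn=np.array([-d[1],d[0]]);k=nn@(pd-(pa+pb)/2)
        m=np.median(o,0)
        pk=[i for i in range(1,len(ts)-1) if abs(m[i])>2 and abs(m[i])>=abs(m[i-1]) and abs(m[i])>abs(m[i+1])]
        print(n,"x",x,y0,[(round(float(ts[i]/k),1),round(float(m[i]),1)) for i in pk])
```

```text
top 58 -120 [(1.1, -2.1)]
top 58 0 [(1.1, -1.8)]
top -58 -120 [(0.6, 1.6), (-7.3, -5.1)]
top -58 0 [(1.1, 1.3), (-7.9, -4.4)]
top x 130 60 []
top x 130 -75 [(0.0, 2.4)]
scene 58 -120 [(0.5, -4.2)]
scene 58 0 [(0.9, -1.9), (-3.7, 1.5)]
scene -58 -120 [(0.5, 1.4), (-8.1, -4.8)]
scene -58 0 []
scene x 130 60 [(0.7, -7.9)]
scene x 130 -75 [(-2.0, -2.8), (-0.7, -2.7), (4.8, 5.3)]
```

The rail is confirmed at (536,342.5) and yaw −9.4°; the rake hangs at rail x ≈ 54, y ≈ 0. I'll lower it.

apply_moves:
  offset:
    - [0,0,-1]
    - [0,0,-2]
    - [0,0,-2.5]
    - [0,0,-2.65]
    - [0,0,-2.7]
    - [0,0,-2.7]
  yaw: [0,0,0,0,0,0]
  jaw: [1,1,1,1,1,1]

```text
t: 20.35
eef_pos: [589.6, 333.9, 126.3]
tcp_rot: [-1.498, 1.55, 3.05]
ft_force: [-1.3, -0.9, -3.7]
opening: 0.25
```

```bash
cat > look2.py <<'E'
import sys
from h import *
n=sys.argv[1]
c=cam("top");s=cam("scene")
crop(s,440,130,170,180,n+"_r.png",3.3)
crop(c,70,130,170,180,n+"_rt.png",3.3)
st=env.state();print(st["t"],st["eef_pos"].round(1),st["ft_force"].round(1),st["opening"])
E
python3 look2.py e1
```

```text
20.45 [589.6 333.8 126.2] [ 0.4  0.2 -4.8] 0.25229447994726156
```

View pics/e1_r.png

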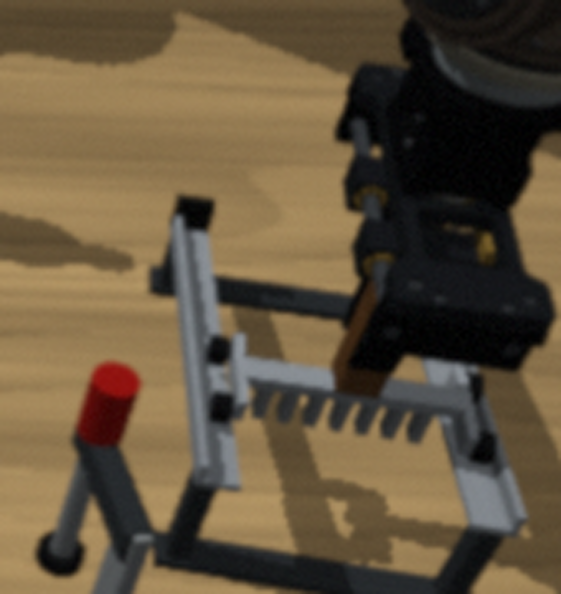

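View pics/e1_rt.png

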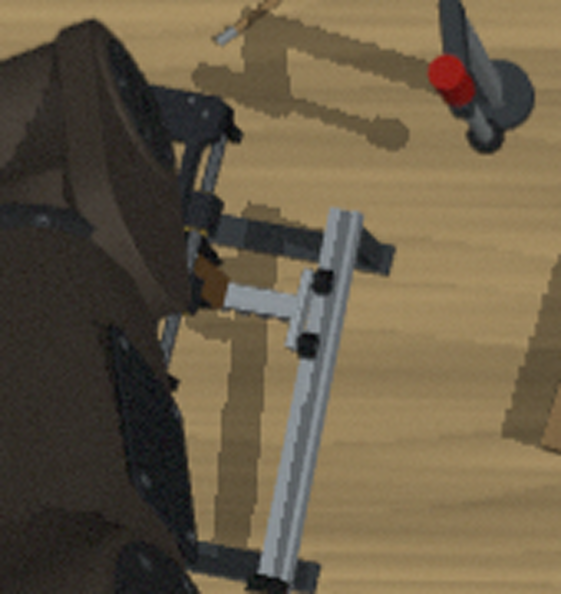

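Run:
```python
from h import *
c=cam("top");s=cam("scene")
p=np.array([589.6-1,333.8,126.2-61.2]);Rz=R.from_euler("z",-9.41,degrees=True).as_matrix()
W=np.array([(x,y,22) for x in(-22,22) for y in (-68,68)])@Rz.T+p
print("pred s",((proj(s,W)-(440,130))*3.3).round(0).tolist(),"t",((proj(c,W)-(70,130))*3.3).round(0).tolist());z=W[0,2]
a=np.radians(-9.4)
def rl(P):
    d=P[:,:2]-(536,342.5);return np.c_[d[:,0]*np.cos(a)+d[:,1]*np.sin(a),-d[:,0]*np.sin(a)+d[:,1]*np.cos(a)].round(1).tolist()
print(rl(W))
print("s",rl(onz(s,np.array([(218,350),(221,407),(484,447)])/3.3+(440,130),z)))
print("t",rl(onz(c,np.array([(307,345),(323,280)])/3.3+(70,130),z)))
```

```text
pred s [[215.0, 349.0], [467.0, 386.0], [218.0, 405.0], [480.0, 445.0]] t [[308.0, 348.0], [108.0, 312.0], [323.0, 284.0], [124.0, 249.0]]
[[31.3, -68.0], [31.3, 68.0], [75.3, -68.0], [75.3, 68.0]]
s [[32.0, -66.3], [76.7, -66.6], [76.6, 70.1]]
t [[33.2, -67.1], [78.0, -67.5]]
```

All rollers are within about 1 mm of the track centrelines (67 to 70 against 68). I'll lower gently to contact.

apply_moves:
  offset:
    - [0,0,-0.04]
    - [0,0,-0.08]
    - [0,0,-0.12]
    - [0,0,-0.12]
  yaw: [0,0,0,0]
  jaw: [1,1,1,1]

```text
t: 21.05
eef_pos: [589.6, 333.8, 123.5]
tcp_rot: [-1.495, 1.55, 3.053]
ft_force: [-0.9, -0.7, 1.9]
opening: 0.255
```

Contact: the force rose by about 5 N. I'll let go, following slightly downhill, then lift clear.

apply_moves:
  offset:
    - [0,0,0]
    - [0,0,0]
    - [-0.2,0.03,0]
    - [-0.5,0.08,0]
    - [-0.9,0.15,1.2]
    - [-1.3,0.2,3.5]
    - [-1.3,0.2,5.5]
    - [-1.3,0.2,6]
    - [-1.3,0.2,6]
  yaw: [0,0,0,0,0,0,0,0,0]
  jaw: [-1,-1,-1,-1,-1,-1,-1,-1,-1]

```text
t: 22.18
eef_pos: [556.8, 338.9, 273.6]
tcp_rot: [-1.513, 1.55, 3.035]
ft_force: [-0.5, 1.0, -0.5]
opening: 1.001
```

```bash
python3 look2.py f1
```

```text
22.275 [556.6 338.6 271.7] [ 0.1 -0.5  0.3] 1.0009771188332146
```

View pics/f1_r.png

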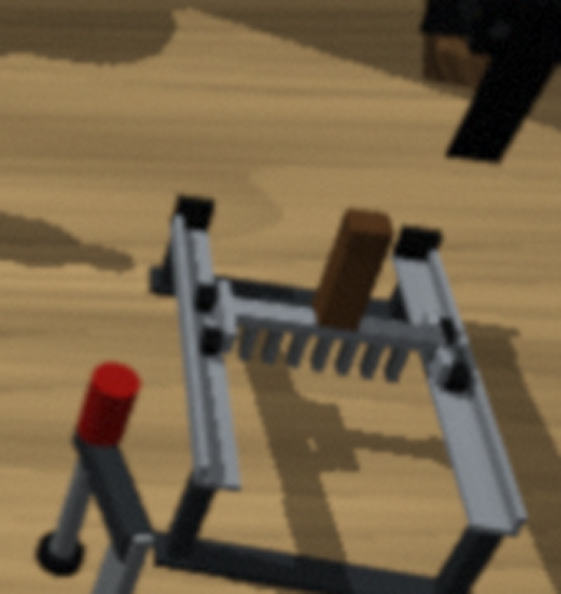

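The rake is free on the tracks and rolling down (handle top at crop (370,215)). I'll wait about 2 s, moving the arm back out of view.

apply_moves:
  offset:
    - [-1,1.5,1]
    - [-2,3,1.5]
    - [-3,4.5,2]
    - [-4,6,2]
    - [-5,7.5,2]
    - [-6,8.5,2]
    - [-7,9.5,2]
    - [-7,9.5,2]
    - [-7,9.5,2]
    - [-7,9.5,2]
    - [-7,9.5,2]
    - [-7,9.5,2]
    - [-7,9.5,2]
    - [-7,9.5,2]
    - [-7,9.5,2]
    - [-7,9.5,2]
    - [-7,9.5,2]
    - [-7,9.5,2]
  yaw: [0,0,0,0,0,0,0,0,0,0,0,0,0,0,0,0,0,0]
  jaw: [-1,-1,-1,-1,-1,-1,-1,-1,-1,-1,-1,-1,-1,-1,-1,-1,-1,-1]

```text
t: 24.52
eef_pos: [381.6, 576.1, 321.7]
tcp_rot: [-1.438, 1.547, 3.11]
ft_force: [-0.2, 0.5, 0.3]
opening: 1.0
```

```bash
python3 look2.py g1
python3 - <<'E'
from h import *
c=cam("top");s=cam("scene")
cv2.imwrite("pics/g_top.png",c["frame"][:,:,::-1]);cv2.imwrite("pics/g_scene.png",s["frame"][:,:,::-1])
crop(s,315,205,110,100,"g_tray.png",6)
E
```

```text
24.625 [381.6 576.1 321.7] [0.4 0.3 0.2] 1.002091799051816
```

View pics/g1_r.png

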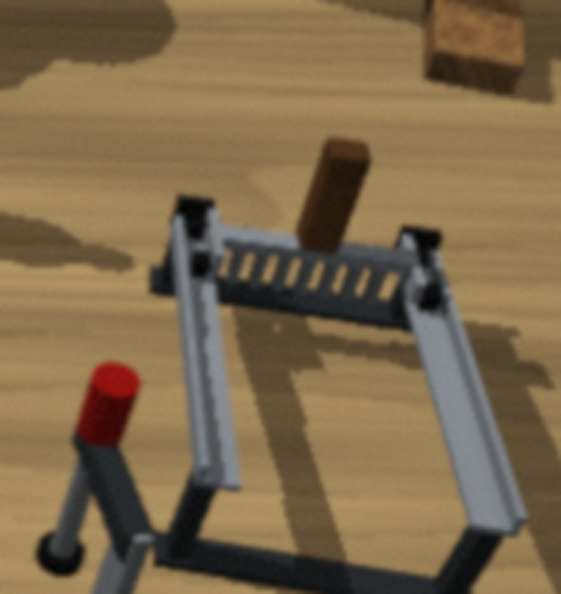

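View pics/g1_rt.png

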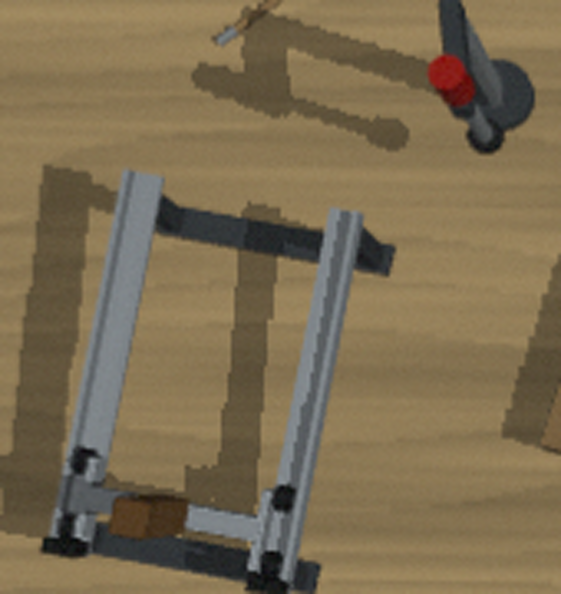

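View pics/g_tray.png

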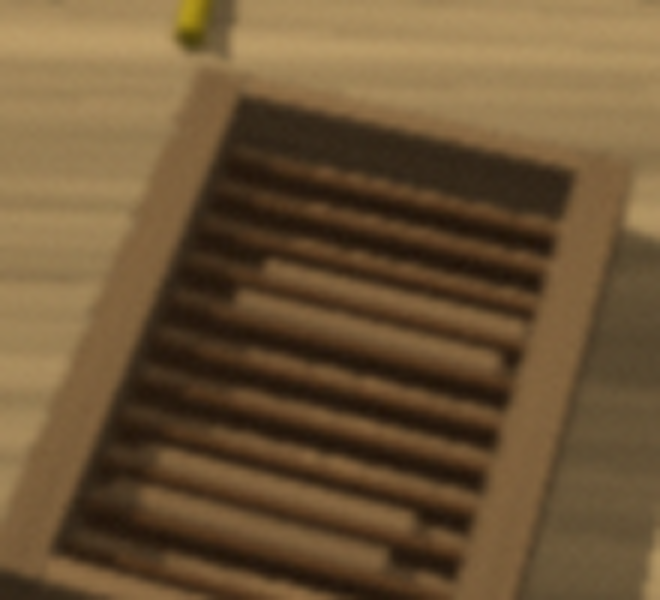

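View pics/g_top.png

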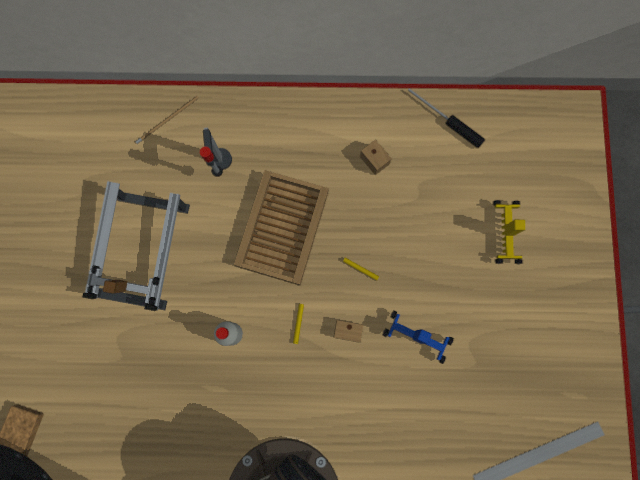

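The rake is against the stops, its rollers in the top crop at (85,460), (68,530), (283,498) and (270,565). The four rods are seated and the bystanders look untouched. I'll check that it is still and compare the bystanders with the first pictures.

apply_moves:
  offset:
    - [0,0,0]
    - [0,0,0]
    - [0,0,0]
    - [0,0,0]
  yaw: [0,0,0,0]
  jaw: [-1,-1,-1,-1]

```text
t: 25.22
eef_pos: [381.6, 576.1, 321.7]
tcp_rot: [-1.439, 1.547, 3.109]
ft_force: [-0.8, -0.1, -0.0]
opening: 1.0
```

Run:
```python
from h import *
for n in("top","scene"):
    c=cam(n);f=c["frame"][:,:,::-1].astype(int);g=cv2.imread(f"pics/g_{n}.png").astype(int);o=cv2.imread(f"pics/{n}0.png").astype(int)
    d=abs(f-g).max(2)>40;print(n,"moving px",d.sum())
    m=(abs(f-o).max(2)>45).astype(np.uint8);k,_,st,_=cv2.connectedComponentsWithStats(m)
    print([tuple(int(v) for v in r) for r in st[1:] if r[4]>6])
    if n=="top":
        # roller centres at their rail heights: low pair x=-111, high x=-67
        P=[]
        for px,x in(((85,460),-67),((68,530),-111),((283,498),-67),((270,565),-111)):
            q=onz(c,[np.array(px)/3.3+(70,130)],64+x*.1395+9)[0,:2]-(536,342.5);a=np.radians(-9.4)
            P.append(((q[0]*np.cos(a)+q[1]*np.sin(a)).round(1),(-q[0]*np.sin(a)+q[1]*np.cos(a)).round(1)))
        print("rollers rail xy",P)
print(env.state()["t"])
```

```text
top moving px 0
[(282, 197, 7, 3, 8), (303, 210, 6, 3, 9), (279, 213, 9, 7, 14), (400, 233, 10, 7, 34), (412, 232, 9, 10, 49), (395, 240, 72, 53, 828), (382, 244, 13, 9, 58), (91, 265, 10, 9, 51), (97, 276, 62, 29, 613), (88, 279, 5, 4, 11), (96, 281, 3, 5, 9), (87, 283, 7, 11, 48), (204, 407, 4, 5, 10), (167, 408, 13, 5, 21), (209, 408, 3, 6, 7), (212, 411, 13, 7, 35), (0, 444, 60, 36, 1325), (58, 464, 7, 6, 19), (60, 470, 10, 10, 34), (69, 471, 8, 5, 13), (78, 475, 5, 5, 11), (71, 476, 8, 4, 14), (123, 476, 7, 4, 12)]
rollers rail xy [(np.float64(-66.1), np.float64(68.0)), (np.float64(-113.3), np.float64(69.9)), (np.float64(-67.3), np.float64(-67.7)), (np.float64(-111.9), np.float64(-67.7))]
scene moving px 0
[(365, 0, 20, 5, 82), (414, 0, 49, 27, 697), (606, 0, 34, 70, 866), (396, 30, 44, 28, 544), (637, 36, 3, 3, 7), (321, 70, 14, 15, 82), (408, 81, 38, 28, 502), (519, 97, 112, 28, 507), (477, 111, 121, 26, 1021), (599, 132, 41, 23, 495), (383, 137, 7, 4, 20), (448, 149, 18, 9, 90), (428, 153, 13, 4, 23), (497, 172, 79, 54, 1402), (172, 200, 87, 68, 1688), (560, 201, 7, 7, 39), (523, 225, 44, 17, 304), (598, 240, 9, 7, 42), (361, 243, 24, 4, 61), (388, 242, 16, 4, 35), (360, 249, 24, 6, 48), (363, 254, 13, 3, 16), (368, 258, 31, 8, 68), (398, 258, 4, 2, 7), (345, 264, 12, 6, 40), (356, 273, 22, 10, 64), (337, 276, 10, 4, 25), (356, 283, 27, 10, 47), (338, 286, 26, 9, 58), (378, 287, 6, 2, 9), (357, 289, 18, 6, 32)]
25.325
```

```bash
python3 -c "
from cell import env
print(env.job_done())"
```

```text
the job is handed in; nothing more can be done
None
```

I combed the rake once along the tray, and all four rods came down in separate grooves at tray x ≈ −45, −27, 45 and 63. I then released the rake on the rail's upper half, about 54 mm uphill of its middle. It rolled down by itself to the stops, and I handed the job in at about 25.3 s.

**Last checks**
- **Rake:** all four rollers are on the tracks at about ±68 to ±70 mm across, against the stops. Nothing moved between the last two pictures.
- **Rods:** the rake passed over all four without resistance.
- **Bystanders:** comparing first and last pictures, the clamp, offcuts and glue bottle are unchanged. The one exception is a small patch near the bottle in the scene view; I put it down to the arm's shadow, as the top view shows no change there.

**What disagreed or went less cleanly**
- **Binding:** rods bound twice, peaking at 25–35 N on the wrist. I eased back 10–12 mm each time and both cleared.
- **Cameras:** the two views differed by 2–4 mm. I used the mean, corrected against the rake in the gripper.
- **Rod positions:** single-view readings of the rods were up to 6 mm off the groove centres, but never in the direction of a rod standing high.

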